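# Seat the tube plate on the mixer's locating pins

## Task

The aluminium tube plate on the bench mixer is lying cocked on the tips of the mixer's two locating pins. Nudge the plate sideways with the fingertips, without lifting it, until both its locating holes drop over the pins and it lies flat on the deck, then take the hand away. Leave the jar on the deck and the other lab ware where they stand.

Things in the scene. Friction and masses are not known exactly. Their poses are not given: they have to be found in the camera images.
- deck (a point): Middle of the top face of the mixer's dark steel deck: 270 mm (x) by 320 mm (y), level, fixed, 70 mm above the bench, turned up to 20 degrees. x: to its far side, y: left, z: up. The seated plate lies centred on and square to the deck; four white painted L marks frame its outline (inner faces 0.5 mm off it).
- pin_left (a point): Foot of the left steel locating pin, at deck height, at deck x +12, y +45 mm; axes as the deck's. Fixed pin 10 mm across and 11 mm tall, the top 5 mm a round (hemispherical) nose. Hidden under the plate at the start.
- pin_right (a point): Foot of the right locating pin, like the left one, at deck x +12, y -45 mm; axes as the deck's
- plate: Loose aluminium tube plate, 130 (x) by 160 (y) by 10 mm thick, about 0.45 kg, with 36 small dark wells in mid-top. Origin: centre of underside, z up. It starts tilted about 0.1 rad, resting on both pin tips and its near (-x) lower edge on the deck; to seat, it moves 18 to 38 mm in deck +x, up to 20 mm in y, turns up to 0.15 rad. A few newtons slide it. Seated, pin tips show 1 mm proud.
- hole_left (a point): Axis of the plate's left through hole (13 mm across, plate x +12, y +45 mm), at the underside
- hole_right (a point): Axis of the plate's right through hole (13 mm across, plate x +12, y -45 mm), at the underside
- jar: Bystander: small amber glass jar with white cap, 32 mm across, 55 mm tall, loose on a far corner of the deck. Origin: centre of its foot
- tipbox: Bystander: loose blue box of pipette tips, 120 x 85 x 63 mm, on the bench left of the mixer. Origin: centre of its underside
- rack: Bystander: loose red tube rack with capped tubes, 70 x 120 x 66 mm, on the bench right of the mixer. Origin: centre of its underside
There are look-alikes about, which are no part of the job. What is meant by the plate is not pink, and is the larger of those in its own colour.

How it is judged:
At the end, for the whole second after the job is handed in: Both holes of the plate are centred on their pins within 2.5 mm, the plate lies flat on the deck (within 1.5 mm and 0.015 rad) and is at rest (horizontal distance between hole_left and pin_left below 0.0025 m and horizontal distance between hole_right and pin_right below 0.0025 m and z of hole_left in the frame of pin_left below 0.0015 m and z of hole_right in the frame of pin_right below 0.0015 m and z of plate in the frame of deck below 0.0015 m and angle between plate's own z axis and vertical below 0.015 rad and linear speed of plate below 0.01 m/s); the robot touches nothing.
It fails at once if the plate was lifted (its middle more than 18 mm above the deck) or tipped up (more than 0.2 rad) (z of plate in the frame of deck above 0.018 m or angle between plate's own z axis and vertical above 0.2 rad).
It fails at once if the plate was pushed off the deck (z of plate in the frame of deck below -0.01 m).
It fails at once if a bystander was moved more than 20 mm or tipped over (distance of any of jar, tipbox, rack from where it was at the start of the episode above 0.02 m or angle between jar's own z axis and vertical above 0.5 rad).
It also fails if it takes over 48 s, if anything falls off the work surface, if the arm or the gripper's body presses on something with over 40 N, if the wrist force passes 120 N, or if a joint passes its speed limit or range.

## Robot

A 6-joint arm with a two-finger parallel gripper is mounted at the origin on the work surface. World frame = base frame: x ahead of the robot, y to its left, z up, the work surface at z = 0. Lengths are in m, angles in rad, forces in N, time in s.
With the tool pointing down it reaches from about 0.35 to 0.875 m from the base axis. Payload 4.2 kg.
Tool frame: the origin (TCP) lies at the very end of the fingers, on their centre line; the grasp point (between the pads) lies 19 mm behind it; z points along the fingers, y is the line along which they close (so a half turn about z gives the same grasp; the last joint's range is limited). The gripper opens to 85 mm and grips with 20 to 120 N. Pads are 22 mm wide; open, the fingers measure 114 mm over their backs; the gripper's body (76 mm by 85 mm) begins 54 mm behind the grasp point. The pads swing forward as they close: fully open they stand 13 mm farther back than shut.
Start: joints at [-1.069, 0.385, 0.008, 0, -1.194, -0.259], TCP at [0.15, -0.607, 0.231] pointing down, gripper open.
Joint ranges: [-3.14, 3.14], [-1.21, 2.06], [-1.07, 1.41], [-3.16, 2.05], [-2.99, -0.16], [-3.1, 3.1]. Speed limits (rad/s): [2.79, 2.79, 3.14, 3.14, 3.14, 3.14].

## Interface

Orientations are given as [roll, pitch, yaw] about the fixed x, y, z axes, in that order (R = Rz(yaw) Ry(pitch) Rx(roll)).
In Python, from station import * gives the robot as it stands.
- The arm moves only by the shell command python3 -m inch 'ROWS' [FORCE]. ROWS is JSON, one flat list of numbers, 5 for each row, row after row: the shift along the tool's x, y, z in mm, then the turn about the tool's z in degrees, then the finger opening in mm, from 0 to 85.4. A call has 1 to 10 rows; each row is the pose to reach, as a shift and turn from the pose commanded when the call began, along the tool's axes at that moment; what a row does not reach only later rows make up. A row lasts 1/12 s, in which the tool goes at most 41.7 mm and 7.16 degrees, less where a joint would pass 70% of its speed; a pose out of reach is approached as far as the arm can. A call with a gripper value outside its range is refused whole. The fingers move at their own pace and stop on an object; FORCE is the grip in N (left out, the last holds). Time passes only in rows, so rows that repeat a pose let the fingers close. It gives the time, the measured TCP pose, the force, the opening and the grip force at its end, in the units of the state.
- state(): the state, without advancing time (a new reading comes with each control period).
- get_image(name): name is "scene" or "top" or "wrist"; returns a dict with "color" (480x640x3 uint8, red, green, blue), "vertical_fov" (degrees; the focal length in pixels is half the picture's height over the tangent of half this angle, whatever the lens; pixels are square), "cx", "cy" (the principal point, pixels), "cam_to_world" (4x4, takes a point from camera to world coordinates); the wrist camera has in their place "mount" (4x4, takes a point from camera to tool coordinates, whose origin is the TCP and whose axes are the flange's). Camera axes: x right, y up, looking along -z (the intrinsics and any distortion apply to the point x, -y, -z); pixel columns grow to the right and rows downward; lengths in m; the calibration is good to about 2 mm. A picture is of the moment at which its call begins: read the wrist's pose just before it. There is no depth.
- finish_job(): hands the job in; it is judged then, once.
The state is a dict: "t": time; "q": joint angles; "dq": joint speeds; "tau": joint torques, N m; "tool_pos": TCP position; "orientation": TCP orientation; "contact_force": force on the tool from outside, world axes, zero at the start; "ft_torque": the same for the moment, N m; "finger_gap": opening from 0.0 (shut) to 1.0 (fully open); "grasp_force": force on a finger pad.
Only numpy, scipy, OpenCV 4.12 (cv2) and the standard library are available. Lean on these libraries where they do the work, as an engineer would, in place of code of your own. Each camera call takes 0.05 s, during which the arm holds its last target. There are 200 camera calls.

## Working session

There is one attempt and no reset: what is moved stays moved. The work goes in short steps, Python scripts to look and compute and a shell command to move; the robot and the scene stay as the last step left them, time stands still between calls to the robot, and variables do not carry over. Pictures are saved under pics/ and viewed, at most 10 in all, crops included, and the job is handed in when it is done.

```bash
mkdir -p pics; ls; python3 - <<'E'
from station import *
import cv2
s=state();print(s)
for n in("scene","top"):
    d=get_image(n);cv2.imwrite(f"pics/{n}0.png",d["color"][:,:,::-1]);print({k:v for k,v in d.items() if k!="color"})
E
```

```text
pics
{'t': 0.0, 'q': array([-1.06938939e+00,  3.85575627e-01,  6.60582483e-03, -4.97536328e-04,
       -1.19400243e+00, -2.58588220e-01]), 'dq': array([ 0.00085127,  0.00030071,  0.00059974, -0.00125464, -0.00063409,
        0.00022164]), 'tau': array([-1.99301925e-03, -3.92291522e+01,  1.88397181e+01,  4.18608516e+00,
       -4.62908152e-03, -1.01525913e-05]), 'tool_pos': array([ 0.15014093, -0.60608757,  0.23020247]), 'orientation': array([ 3.13937085e+00, -1.09557334e-04, -2.89895738e+00]), 'contact_force': array([-0.21569499, -0.04773059,  0.31502799]), 'ft_torque': array([-0.01085991,  0.01181812, -0.03528486]), 'grasp_force': 0.0, 'finger_gap': 1.0034726733146972}
{'vertical_fov': 48.85013140542708, 'cx': 311.7965488851444, 'cy': 251.42974177013753, 'cam_to_world': array([[ 0.21304873, -0.56818563,  0.79484296,  1.45799998],
       [ 0.97703645,  0.12652997, -0.17143496, -0.15230874],
       [-0.00316458,  0.81311454,  0.58209512,  0.75432167],
       [ 0.        ,  0.        ,  0.        ,  1.        ]])}
{'vertical_fov': 48.516666505909065, 'cx': 311.45518425431175, 'cy': 241.3483455299872, 'cam_to_world': array([[-0.00743726,  0.99654245, -0.0827516 ,  0.43060793],
       [-0.99989573, -0.00843557, -0.01172083,  0.04365087],
       [-0.01237837,  0.0826558 ,  0.99650128,  1.2830385 ],
       [ 0.        ,  0.        ,  0.        ,  1.        ]])}
```

View pics/top0.png

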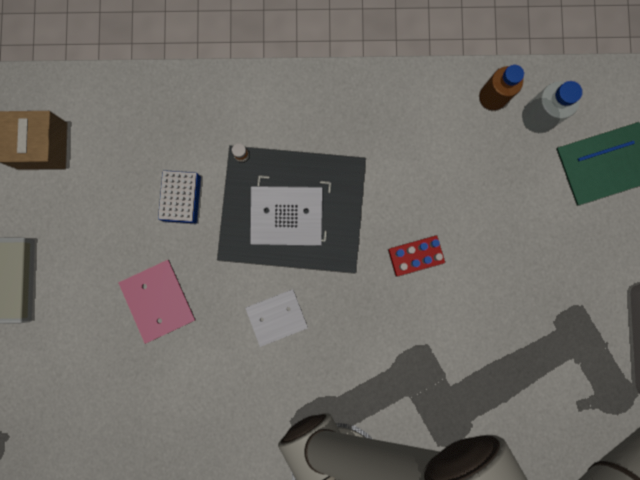

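View pics/scene0.png

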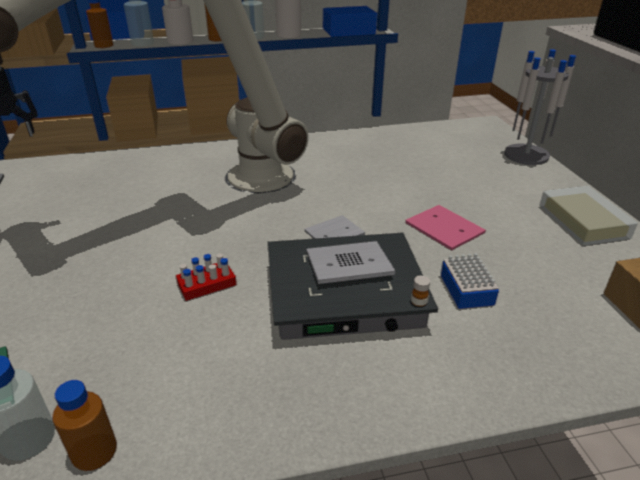

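The top view shows the dark deck (corners about (231,146), (365,157), (356,272), (218,260)), with the plate around (286,216) and the jar at (239,152). The small grey and pink plates on the bench are look-alikes. I'll enlarge a crop.

```bash
python3 - <<'E'
import cv2
for n,(x,y,w,h),k in(("top",(210,140,160,137),5),):
    im=cv2.imread(f"pics/{n}0.png")[y:y+h,x:x+w]
    im=cv2.resize(im,None,fx=k,fy=k,interpolation=cv2.INTER_CUBIC);im=cv2.convertScaleAbs(im,alpha=1.3,beta=10)
    cv2.imwrite(f"pics/{n}0c.png",im[:600])
E
```

```text
(no output)
```

View pics/top0c.png

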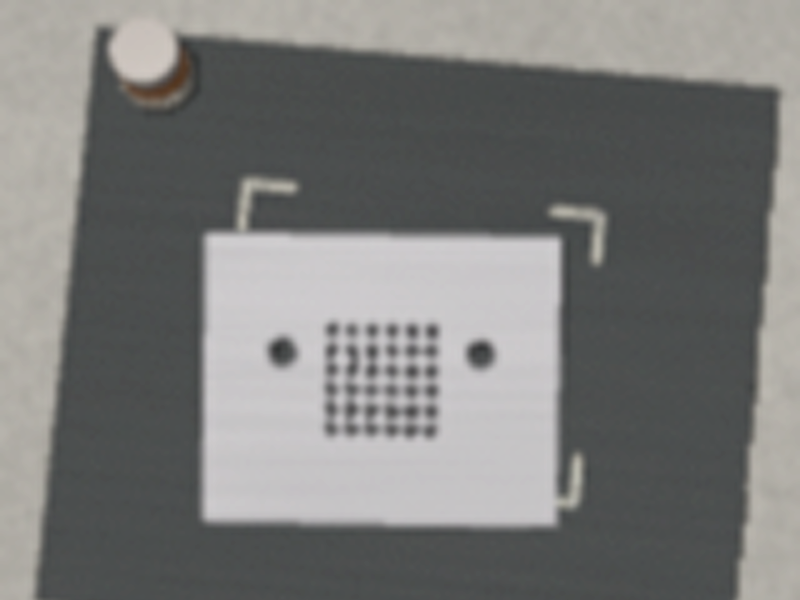

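```bash
cat > h.py <<'E'
from station import *
import numpy as np
from scipy.optimize import least_squares
def rays(d,px):
    px=np.array(px,float);f=240/np.tan(np.radians(d["vertical_fov"])/2)
    r=np.c_[(px[:,0]-d["cx"])/f,-(px[:,1]-d["cy"])/f,-np.ones(len(px))]
    M=d["cam_to_world"];return M[:3,3],r@M[:3,:3].T
def proj(d,P):
    M=d["cam_to_world"];f=240/np.tan(np.radians(d["vertical_fov"])/2)
    c=(np.atleast_2d(P)-M[:3,3])@M[:3,:3];return np.c_[d["cx"]-f*c[:,0]/c[:,2],d["cy"]+f*c[:,1]/c[:,2]]
def onz(d,px,z):
    o,r=rays(d,px);return o+r*((z-o[2])/r[:,2])[:,None]
def fit2(model,meas): # rigid 2D: world=R(a)m+t
    f=lambda p:((np.c_[model[:,0]*np.cos(p[2])-model[:,1]*np.sin(p[2])+p[0],model[:,0]*np.sin(p[2])+model[:,1]*np.cos(p[2])+p[1]])-meas[:,:2]).ravel()
    s=least_squares(f,[*meas[:,:2].mean(0),0]);return s.x,s.fun.reshape(-1,2)*1000
crop=lambda L,x0=210,y0=140,k=5:(np.array(L,float)+.5)/k-.5+[x0,y0]
E
python3 - <<'E'
from h import *
np.set_printoptions(precision=4,suppress=True)
d=get_image("top")
c=np.vstack([crop([(97,28),(779,88)]),[(356.5,272),(217.5,260.5)]])
m=np.array([[.135,.16],[.135,-.16],[-.135,-.16],[-.135,.16]])
p,r=fit2(m,onz(d,c,.07));print("deck",p,r)
L=crop([(245,180),(604,213),(577,507)]);w=.0035
m2=np.array([[.065+w,.08+w],[.065+w,-.08-w],[-.065-w,-.08-w]])
p2,r2=fit2(m2,onz(d,L,.07));print("deck by L",p2,r2)
pc=crop([(205,233),(562,237),(558,526),(202,522),(283,352),(481,354)])
mp=np.array([[65,80,10],[65,-80,10],[-65,-80,10],[-65,80,10],[12,45,10],[12,-45,10]])/1e3
def T(q,P):
    # yaw, tilt (pitch up at +x), near edge on deck
    a,t=q[2],q[3];x=P[:,0]+.065
    X=-.065+x*np.cos(t)-P[:,2]*np.sin(t);Z=.07+x*np.sin(t)+P[:,2]*np.cos(t);Y=P[:,1]
    return np.c_[X*np.cos(a)-Y*np.sin(a)+q[0],X*np.sin(a)+Y*np.cos(a)+q[1],Z]
f=lambda q:np.r_[(proj(d,T(q,mp))-pc).ravel(),(q[3]-.105)*100]
s=least_squares(f,[*p[:2],0,.1]);print("plate",s.x,s.fun)
for dk in(p,p2):
    R=np.array([[np.cos(dk[2]),-np.sin(dk[2])],[np.sin(dk[2]),np.cos(dk[2])]])
    print("plate in deck",(s.x[:2]-dk[:2])@R*1000,s.x[2]-dk[2])
E
```

```text
deck [ 0.6082  0.1021 -0.0939] [[ 0.3108  0.8173]
 [ 1.997  -1.4909]
 [-1.8066 -0.5767]
 [-0.5012  1.2503]]
deck by L [ 0.6083  0.1031 -0.1018] [[ 0.0329  0.1735]
 [ 0.1544 -0.1741]
 [-0.1874  0.0006]]
plate [ 0.5905  0.1151 -0.0209  0.1054] [ 0.3271  0.1772 -0.3878  0.1539 -0.3041 -0.1442  0.3853 -0.2213 -0.0689
 -0.008   0.0514  0.052   0.0384]
plate in deck [-18.7894  11.2253] 0.07299546396679157
plate in deck [-18.9257  10.1367] 0.08092607458165019
```

```bash
cat >> h.py <<'E'
DK=np.array([.6083,.1031,-.1018])
from scipy.spatial.transform import Rotation as Ro
def deckpose(p):
    c,s=np.cos(DK[2]),np.sin(DK[2]);v=np.array(p[:2])-DK[:2];return np.array([c*v[0]+s*v[1],-s*v[0]+c*v[1],p[2]-.07])*1000
def go(x,y,z,yaw_deck_deg): # deck mm, z above deck; prints tool shift and turn
    s=state();R=Ro.from_euler('xyz',s["orientation"]).as_matrix()
    c,n=np.cos(DK[2]),np.sin(DK[2]);P=np.array([DK[0]+(c*x-n*y)/1e3,DK[1]+(n*x+c*y)/1e3,.07+z/1e3])
    yaw=s["orientation"][2];dy=np.radians(yaw_deck_deg)+DK[2]-yaw;dy=(dy+np.pi)%(2*np.pi)-np.pi
    print("now deck",deckpose(s["tool_pos"]).round(1),"t",round(s["t"],2),"F",s["contact_force"].round(1),"shift",(R.T@(P-s["tool_pos"])*1000).round(1),"turn",(-np.degrees(dy)).round(2),"rp",s["orientation"][:2].round(3))
E
python3 -m inch '[-640,694,0,-70,85,-640,694,0,-70,85,-640,694,0,-70,85,-640,694,0,-70,85,-640,694,0,-70,85,-640,694,0,-70,85,-640,694,0,-70,85,-640,694,0,-70,85,-640,694,0,-70,85,-640,694,0,-70,85]'
python3 -c "
from h import *
go(-15,117,60,-90)"
```

```text
t: 0.98
tool_pos: [0.3511, -0.2395, 0.2314]
orientation: [-3.141, 0.0, -1.671]
contact_force: [0.9, -0.2, -0.5]
finger_gap: 0.998
grasp_force: 0.0
now deck [-221.1 -366.9  161.4] t 0.98 F [ 0.9 -0.2 -0.5] shift [-483.7 -206.6  101.5] turn 0.07 rp [-3.141  0.   ]
```

```bash
python3 -m inch '[-484,-207,60,0,85,-484,-207,60,0,85,-484,-207,60,0,85,-484,-207,60,0,85,-484,-207,60,0,85,-484,-207,60,0,85,-484,-207,60,0,85,-484,-207,60,0,85,-484,-207,60,0,85,-484,-207,60,0,85]'
python3 -c "
from h import *
go(-15,117,40,-90)"
```

```text
t: 1.82
tool_pos: [0.5534, 0.1218, 0.1837]
orientation: [3.141, -0.0, -1.677]
contact_force: [1.0, -0.8, 0.1]
finger_gap: 0.997
grasp_force: 0.0
now deck [-56.5  13.  113.7] t 1.82 F [ 1.  -0.8  0.1] shift [-104.1  -41.1   73.6] turn -0.23 rp [ 3.141 -0.   ]
```

```bash
python3 -m inch '[-35,-14,0,0,85,-70,-28,10,0,85,-104,-41,25,0,85,-104,-41,45,0,85,-104,-41,73,0,85,-104,-41,73,0,85,-104,-41,73,0,85,-104,-41,73,0,85]'
python3 - <<'E'
from h import *
import cv2
go(-15,117,10,-90)
im=np.vstack([cv2.resize(get_image("scene")["color"][200:350,240:520],None,fx=2,fy=2,interpolation=cv2.INTER_CUBIC),cv2.resize(get_image("top")["color"][130:280,200:480],None,fx=2,fy=2,interpolation=cv2.INTER_CUBIC)])
cv2.imwrite("pics/a.png",im[:,:,::-1])
E
```

```text
t: 2.48
tool_pos: [0.6056, 0.2189, 0.1124]
orientation: [-3.14, 0.0, -1.677]
contact_force: [-0.4, 0.0, 0.5]
finger_gap: 0.998
grasp_force: 0.0
now deck [-14.4 114.9  42.4] t 2.48 F [-0.4  0.   0.5] shift [-2.1  0.6 32.4] turn -0.24 rp [-3.14  0.  ]
```

View pics/a.png

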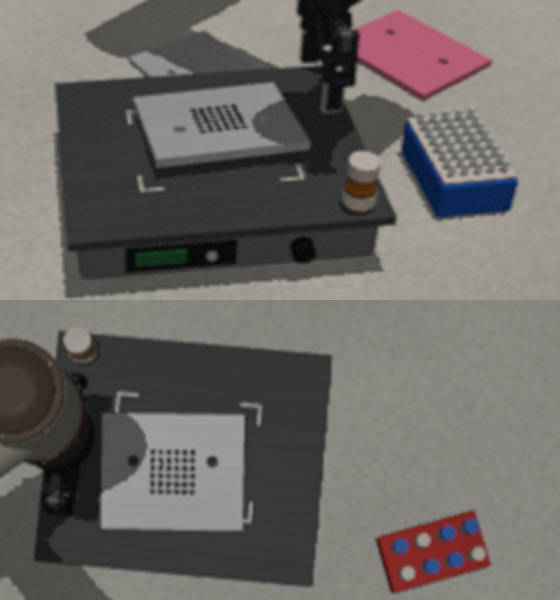

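The hand hangs left of the plate and clear of the jar at (362,180) in the scene half. I'll lower it until it lightly touches the deck.

```bash
python3 -m inch '[-2,0,20,0,85,-2,0,34,0,85,-2,0,37,0,85,-2,0,39,0,85,-2,0,41,0,85,-2,0,41,0,85]'
python3 -m inch '[0,0,2,0,85,0,0,3,0,85,0,0,4,0,85,0,0,4,0,85]'
```

```text
t: 3.08
tool_pos: [0.6057, 0.221, 0.0712]
orientation: [-3.14, 0.001, -1.677]
contact_force: [1.0, -0.0, -0.1]
finger_gap: 0.998
grasp_force: 0.0
t: 3.42
tool_pos: [0.6051, 0.2208, 0.0661]
orientation: [3.142, 0.0, -1.677]
contact_force: [-0.0, -0.1, 0.5]
finger_gap: 0.997
grasp_force: 0.0
```

```bash
python3 -m inch '[0,0,1,0,85,0,0,2,0,85,0,0,3,0,85,0,0,4,0,85,0,0,4,0,85]'
python3 -m inch '[0,0,1,0,85,0,0,2,0,85,0,0,3,0,85,0,0,3,0,85]'
```

```text
t: 3.83
tool_pos: [0.6049, 0.2208, 0.0618]
orientation: [3.141, -0.0, -1.677]
contact_force: [0.8, -0.6, -0.1]
finger_gap: 0.991
grasp_force: 0.0
t: 4.17
tool_pos: [0.6049, 0.2208, 0.0588]
orientation: [3.141, -0.0, -1.677]
contact_force: [0.1, 0.1, 0.4]
finger_gap: 0.996
grasp_force: 0.0
```

Nominal tip height is now about 2 mm above the deck, low enough. Next is the push in deck -y.

```bash
python3 -m inch '[3,0,0,0,85,6,0,0,0,85,9,0,0,0,85,11,0,0,0,85,13,0,0,0,85,15,0,0,0,85,17,0,0,0,85,19,0,0,0,85,21,0,0,0,85,21,0,0,0,85]'
python3 - <<'E'
from h import *
import cv2
go(-15,92,-11,-90)
im=cv2.resize(get_image("top")["color"][140:277,210:370],None,fx=5,fy=5,interpolation=cv2.INTER_CUBIC)[:600]
cv2.imwrite("pics/b.png",cv2.convertScaleAbs(im[:,:,::-1],alpha=1.3,beta=10))
E
```

```text
t: 5.0
tool_pos: [0.6025, 0.1994, 0.0591]
orientation: [3.141, -0.001, -1.678]
contact_force: [0.1, -0.1, -0.5]
finger_gap: 0.994
grasp_force: 0.1
now deck [-15.6  95.2 -10.9] t 5.0 F [ 0.1 -0.1 -0.5] shift [ 3.2 -0.6  0.1] turn -0.29 rp [ 3.141e+00 -1.000e-03]
```

View pics/b.png

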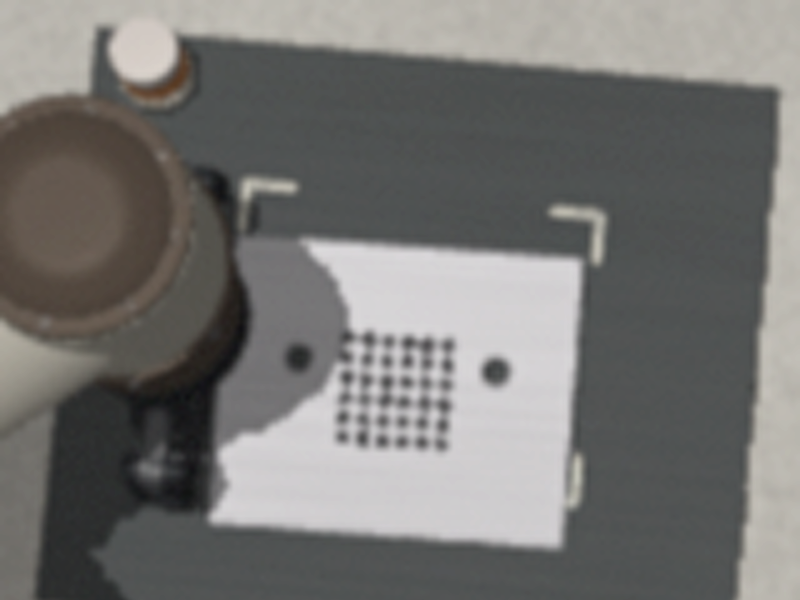

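The plate has turned and moved right. TR is now at (583,258), BR (563,548), BL (209,523), and the holes are at (298,358) and (496,371).

```bash
cat >> h.py <<'E'
mp=np.array([[65,80,10],[65,-80,10],[-65,-80,10],[-65,80,10],[12,45,10],[12,-45,10]])/1e3
def T(q,P):
    a,t=q[2],q[3];x=P[:,0]+.065
    X=-.065+x*np.cos(t)-P[:,2]*np.sin(t);Z=.07+x*np.sin(t)+P[:,2]*np.cos(t);Y=P[:,1]
    return np.c_[X*np.cos(a)-Y*np.sin(a)+q[0],X*np.sin(a)+Y*np.cos(a)+q[1],Z]
def plate(d,pc,idx,tilt=.105):
    s=least_squares(lambda q:np.r_[(proj(d,T(q,mp[idx]))-pc).ravel(),(q[3]-tilt)*100],[*DK[:2],0,.1])
    print("plate deck",deckpose([*s.x[:2],0])[:2].round(1),"yaw",round(s.x[2]-DK[2],4),"tilt",s.x[3].round(3),"res",np.abs(s.fun).max().round(2))
E
python3 - <<'E'
from h import *
d=get_image("top")
plate(d,crop([(583,258),(563,548),(209,523),(298,358),(496,371)]),[1,2,3,4,5])
E
```

```text
plate deck [-23.6   3.2] yaw 0.0249 tilt 0.105 res 0.3
```

```bash
python3 -m inch '[1,0,0,-0.3,85,2,0,0,-0.3,85,3,0,0,-0.3,85,3.5,0,0,-0.3,85,3.5,0,0,-0.3,85]'
python3 -m inch '[-8,0,0,0,85,-20,0,0,0,85,-30,0,0,0,85,-30,0,-30,0,85,-30,0,-70,0,85,-30,0,-70,0,85]'
python3 -c "
from h import *
go(-120,3,45,180)"
```

```text
t: 5.52
tool_pos: [0.6026, 0.1965, 0.0591]
orientation: [-3.141, 0.0, -1.672]
contact_force: [0.2, 1.4, -0.3]
finger_gap: 0.993
grasp_force: 0.5
t: 6.02
tool_pos: [0.61, 0.2297, 0.1375]
orientation: [-3.128, 0.007, -1.668]
contact_force: [0.7, 0.7, 2.1]
finger_gap: 0.996
grasp_force: 0.0
now deck [-11.1 126.1  67.5] t 6.02 F [0.7 0.7 2.1] shift [122.8 109.6  20.2] turn 90.24 rp [-3.128  0.007]
```

```bash
python3 -m inch '[30,30,0,7,85,60,60,0,14,85,90,85,0,21,85,123,110,0,28,85,123,110,0,35,85,123,110,0,42,85,123,110,0,49,85,123,110,0,56,85,123,110,0,63,85,123,110,0,70,85]'
python3 -m inch '[0,0,0,7,85,0,0,0,14,85,0,0,0,20,85,0,0,0,20,85,0,0,0,20,85]'
python3 - <<'E'
from h import *
import cv2
go(-120,0,-11,180)
print(state()["q"])
im=cv2.resize(get_image("top")["color"][140:277,210:370],None,fx=5,fy=5,interpolation=cv2.INTER_CUBIC)[:600]
cv2.imwrite("pics/c.png",cv2.convertScaleAbs(im[:,:,::-1],alpha=1.3,beta=10))
E
```

```text
t: 6.85
tool_pos: [0.484, 0.116, 0.1295]
orientation: [3.141, 0.001, -2.899]
contact_force: [0.5, 0.3, 0.0]
finger_gap: 0.997
grasp_force: 0.0
t: 7.27
tool_pos: [0.4839, 0.1158, 0.1293]
orientation: [3.141, 0.001, 3.044]
contact_force: [0.3, -0.4, -0.1]
finger_gap: 0.998
grasp_force: 0.0
now deck [-125.    -0.    59.3] t 7.27 F [ 0.3 -0.4 -0.1] shift [-5.  -0.  70.3] turn 0.24 rp [3.141e+00 1.000e-03]
[ 5.61803881e-01  2.74648400e-01 -4.42791339e-01  1.04740181e-04
 -8.52744024e-01 -2.23027764e+00]
```

View pics/c.png

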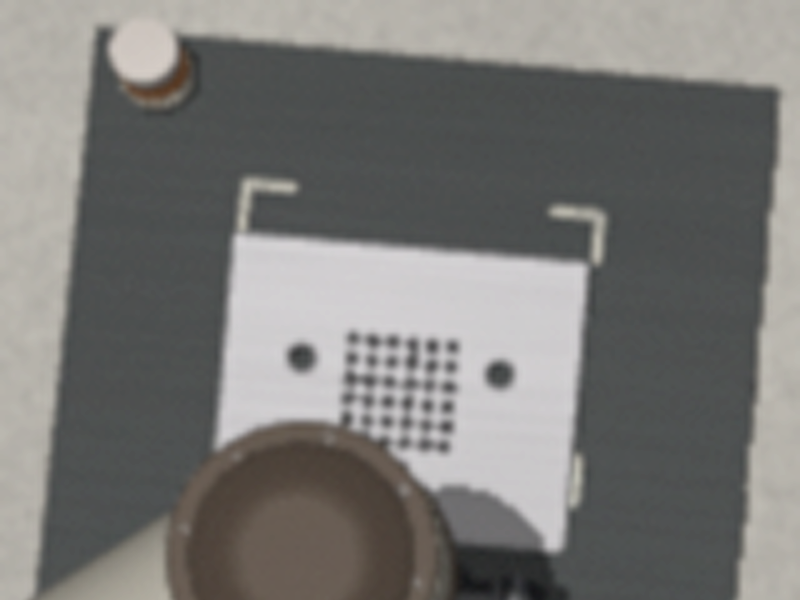

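The plate is nearly square: TL (235,234), TR (588,264), BR (566,550), holes (301,357) and (500,374).

```bash
python3 - <<'E'
from h import *
d=get_image("top")
plate(d,crop([(235,234),(588,264),(566,550),(301,357),(500,374)]),[0,1,2,4,5])
E
python3 -m inch '[-3,0,20,0.2,85,-3,0,45,0.2,85,-3,0,60,0.2,85,-3,0,68,0.2,85,-3,0,70,0.2,85,-3,0,70,0.2,85,-3,0,70,0.2,85]'
python3 -c "
from h import *
go(-100,0,-11,180)"
```

```text
plate deck [-23.9   1.4] yaw 0.0106 tilt 0.105 res 0.43
t: 7.95
tool_pos: [0.4874, 0.1152, 0.0599]
orientation: [3.141, 0.001, 3.038]
contact_force: [0.4, -0.9, -0.8]
finger_gap: 0.998
grasp_force: 0.0
now deck [-121.5   -0.3  -10.1] t 7.95 F [ 0.4 -0.9 -0.8] shift [-21.5   0.3   1. ] turn -0.11 rp [3.141e+00 1.000e-03]
```

```bash
python3 -m inch '[-6,0,0.5,0,85,-12,0,0.5,0,85,-18,0,0.5,0,85,-21,0,0.5,0,85,-23,0,0.5,0,85,-25,0,0.5,0,85,-27,0,0.5,0,85,-29,0,0.5,0,85,-31,0,0.5,0,85,-33,0,0.5,0,85]'
python3 -m inch '[-2,0,0,0,85,-4,0,0,0,85,-6,0,0,0,85,-7,0,0,0,85,-8,0,0,0,85,-9,0,0,0,85,-9,0,0,0,85]'
python3 - <<'E'
from h import *
import cv2
go(-76,0,-11,180)
im=cv2.resize(get_image("top")["color"][140:277,210:370],None,fx=5,fy=5,interpolation=cv2.INTER_CUBIC)[:600]
cv2.imwrite("pics/d.png",cv2.convertScaleAbs(im[:,:,::-1],alpha=1.3,beta=10))
E
```

```text
t: 8.78
tool_pos: [0.5191, 0.111, 0.0585]
orientation: [-3.141, -0.001, 3.037]
contact_force: [-3.8, -0.1, 3.4]
finger_gap: 0.994
grasp_force: 2.1
t: 9.37
tool_pos: [0.5295, 0.1107, 0.0588]
orientation: [3.141, 0.002, 3.037]
contact_force: [0.4, -0.0, 0.6]
finger_gap: 0.993
grasp_force: 0.0
now deck [-79.1  -0.4 -11.2] t 9.37 F [ 0.4 -0.   0.6] shift [-3.1  0.4 -0.2] turn -0.14 rp [3.141e+00 2.000e-03]
```

View pics/d.png

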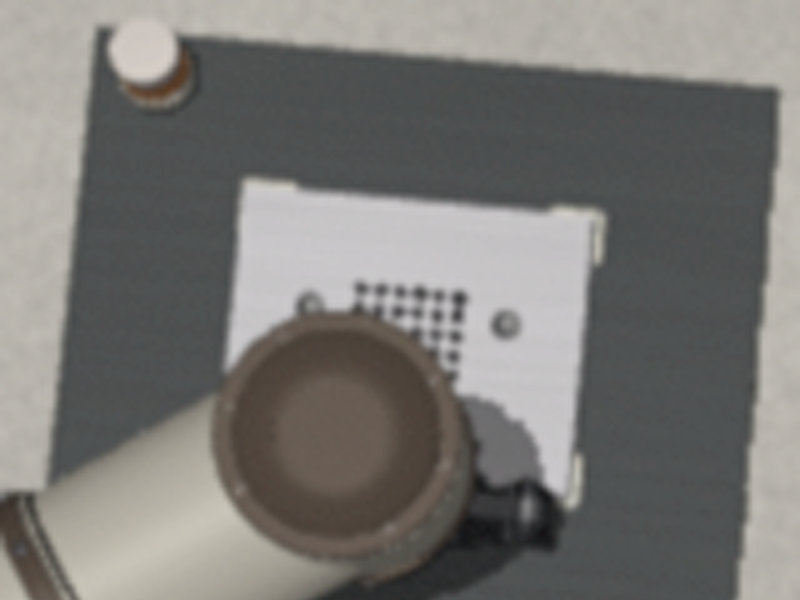

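Light pin tips now show in the holes at (312,305) and (506,325), and the contact force has dropped to zero. I'll back off and check whether the plate is seated.

```bash
python3 -m inch '[8,0,0,0,85,20,0,0,0,85,32,0,0,0,85,32,0,-30,0,85,32,0,-70,0,85,60,0,-110,0,85,100,0,-110,0,85,120,0,-110,0,85,120,0,-110,0,85,120,0,-110,0,85]'
python3 - <<'E'
from h import *
import cv2
a=get_image("top")["color"][170:260,240:340];b=get_image("scene")["color"][230:310,260:440]
a=cv2.resize(a,None,fx=4,fy=4,interpolation=cv2.INTER_CUBIC);b=cv2.resize(b,(800*180//200,320),interpolation=cv2.INTER_CUBIC)
print(a.shape,b.shape)
im=cv2.copyMakeBorder(a,0,0,0,0,0)
W=max(a.shape[1],b.shape[1]);c=np.zeros((a.shape[0]+b.shape[0],W,3),np.uint8);c[:a.shape[0],:a.shape[1]]=a;c[a.shape[0]:,:b.shape[1]]=b
cv2.imwrite("pics/e.png",cv2.resize(c[:,:,::-1],None,fx=.85,fy=.85))
print(state()["tool_pos"])
E
```

```text
t: 10.25
tool_pos: [0.4079, 0.123, 0.1693]
orientation: [3.14, 0.001, 3.039]
contact_force: [0.3, -0.5, 0.7]
finger_gap: 1.0
grasp_force: 0.0
(360, 400, 3) (320, 720, 3)
[0.40937433 0.12318202 0.16884354]
```

View pics/e.png

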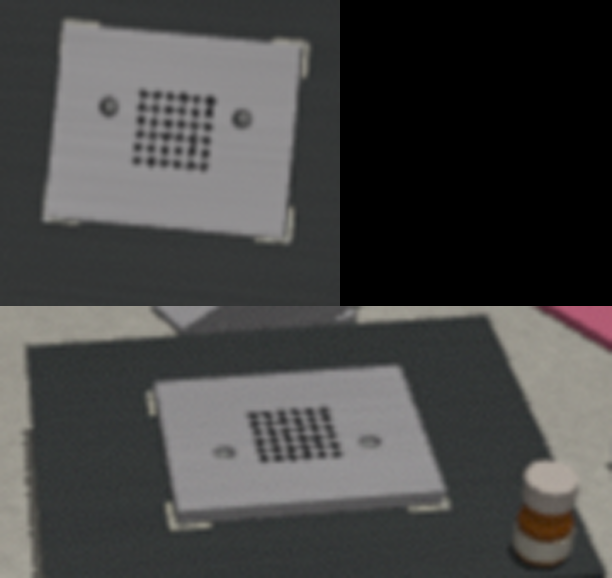

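The plate appears flat inside the L marks with a pin tip in each hole. I'll check this with a quick numeric fit on both views.

```bash
python3 - <<'E'
from h import *
d=get_image("top");e=get_image("scene")
pt=crop([(63,21),(302,44),(287,236),(44,220),(109,106),(242,119)],240,170,3.4)
# scene top-face corners: far-left(jar side)=TL, far-right=TR, near-right=BR, near-left=BL
ps=crop([(443,494),(178,513),(155,382),(402,367),(370,441),(225,452)],260,230,3.4)
for use in("top","both"):
  f=lambda q:np.r_[(proj(d,T(q,mp))-pt).ravel(),((proj(e,T(q,mp))-ps).ravel()-np.tile([q[4],q[5]],6)) if use=="both" else np.zeros(2),q[4:]*.3]
  for t in([0] if use=="both" else [0]):
    s=least_squares(f,[*DK[:2],DK[2],0,0,0]);print(use,deckpose([*s.x[:2],0])[:2].round(1),(s.x[2]-DK[2]).round(4),"tilt",s.x[3].round(3),s.x[4:].round(2),np.abs(s.fun).max().round(2))
E
```

```text
top [-0.7  0.7] 0.0073 tilt 0.113 [0. 0.] 0.78
both [1.4 1.4] 0.005 tilt -0.093 [ -0.2  -86.25] 25.87
```

```bash
python3 - <<'E'
from h import *
d=get_image("top");e=get_image("scene")
pt=crop([(63,21),(302,44),(287,236),(44,220),(109,106),(242,119)],240,170,3.4)
ps=crop([(443,494-306),(178,513-306),(155,382-306),(402,367-306),(370,441-306),(225,452-306)],260,230,3.4)
f=lambda q:np.r_[(proj(d,T(q,mp))-pt).ravel(),(proj(e,T(q,mp))-ps).ravel()-np.tile([q[4],q[5]],6),q[4:]*.1]
s=least_squares(f,[*DK[:2],DK[2],0,0,0]);print(deckpose([*s.x[:2],0])[:2].round(1),(s.x[2]-DK[2]).round(4),"tilt",s.x[3].round(3),s.x[4:].round(2),np.abs(s.fun).max().round(2))
print(s.fun.round(2))
# dark-red check: far-bottom edge position predicted in scene for tilt 0 and 0.08
for t in(0,.08):
    P=T([*DK[:2],DK[2],t],np.array([[.065,.08,0],[.065,.08,.01],[.065,-.08,0],[.065,-.08,.01]]));print(t,((proj(e,P)-[260,230])*3.4+[0,306]).round(1).tolist())
E
```

```text
[-0.9  1.2] 0.002 tilt -0.007 [-0.4  -0.63] 1.45
[ 0.64  0.97 -0.18  0.39 -0.9   0.24  0.45 -1.45 -0.01  0.09  0.1  -0.21
  0.78 -0.52  0.06 -0.09  0.03  0.34 -0.88 -0.25 -0.04  0.31  0.04  0.21
 -0.04 -0.06]
0 [[440.0, 502.0], [441.4, 488.9], [173.6, 522.1], [173.5, 509.1]]
0.08 [[441.3, 488.0], [442.4, 474.0], [173.4, 508.1], [173.2, 494.0]]
```

The tilt comes out at about zero and the far edge sits where a flat plate would be, so the plate is seated and I'm handing in.

```bash
python3 -c "
from station import *
print(finish_job())"
```

```text
the job is handed in; nothing more can be done
None
```

I nudged the plate onto both pins and it lies flat on the deck by my camera check (tilt about zero). The hand is clear, I saw no bystander move, and the job was handed in just after 10 s of robot time; no verdict came back.

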